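# Hang the lipped bin on the hallway rack

## Task

Hang the grey bin that has a lip on its back on the small slatted rack: tip its front up, pass the lip through the wide groove under the rack's top bar, then swing it down so that it hangs level, its lip up behind the top bar and its back against the broad slat. Leave the similar bin without a lip where it stands.

Things in the scene. Friction and masses are not known exactly. Their poses are not given: they have to be found in the camera images.
- bin_mid (a point): Centre of the loose grey plastic bin with a lip, 0.14 kg, standing upright: open box 100 long (x), 50 wide (y), 48 high (z), walls 3 mm. +x points to its back wall (outer face at x=+50), z up. Behind its rim a level web, 44 wide, 4 thick (z +20 to +24), runs 9 mm backwards; from the web's end the lip rises. Grasp across the two long side walls (50 mm).
- lip_tip (a point): Top edge, middle, of that bin's lip, 63 mm behind (+x) and 56 mm above bin_mid; same axes. The lip is 4 mm thick, 44 wide, stands 36 mm above the web's underside and leans back 10 degrees, away from the bin.
- groove (a point): Fixed rack, 240 wide, 136 high, white posts, 4 mm aluminium slats, open back. Point: front plane, mid upper edge of the broad slat (55 mm deep), 100 mm above the table. +x level into the rack, y along groove, z up. Groove 26 high, 212 long; above it a 10 mm top bar. Foot 8 mm thick, 30 out in front. Hung home, the web rests on this edge, lip behind the bar; the bin's front sags about 4 deg.
- plain_mid (a point): Centre (half-way up) of the bystander bin: the same grey open box, 100 x 50 x 48 mm, without any lip; x along its length, z up. To be left alone.
Mind the look-alikes: they are no part of the job. Leave any orange look-alike of the part that bears bin_mid alone.

How it is judged (in metres and radians):
On the way:
1. the bin, its front tipped up, has its lip through the groove (x of lip_tip in the frame of groove between 0.006 and 0.06 m and z of lip_tip in the frame of groove above 0 m and y of lip_tip in the frame of groove between -0.106 and 0.106 m and x of bin_mid in the frame of groove below -0.02 m and angle between bin_mid's own z axis and vertical above 0.12 rad), for 0.05 s.
At the end, for the whole second after the job is handed in: The lipped bin hangs at rest anywhere along the groove: lip tip 4-30 mm behind the slats' front plane and 28-46 mm above the broad slat's edge; bin centre 40-70 mm before the slats, 8-36 mm below that edge, within 90 mm of the middle; level and square within 11 degrees (x of lip_tip in the frame of groove between 0.004 and 0.03 m and z of lip_tip in the frame of groove between 0.028 and 0.046 m and x of bin_mid in the frame of groove between -0.07 and -0.04 m and y of bin_mid in the frame of groove between -0.09 and 0.09 m and z of bin_mid in the frame of groove between -0.036 and -0.008 m and angle between bin_mid's own z axis and vertical below 0.2 rad and angle between the y axis of bin_mid and the y axis of groove, either way round below 0.2 rad and linear speed of bin below 0.02 m/s); the robot touches nothing.
It fails at once if the bin without a lip is moved more than 30 mm (distance of plain_mid from where it was at the start of the episode above 0.03 m).
It also fails if it takes over 48 s, if anything falls off the work surface, if the arm or the gripper's body presses on something with over 40 N, if the wrist force passes 120 N, or if a joint passes its speed limit or range.

## Robot

A 7-joint arm with a two-finger parallel gripper is mounted at the origin on the work surface. World frame = base frame: x ahead of the robot, y to its left, z up, the work surface at z = 0. Lengths are in mm, angles in rad, forces in N, time in s.
With the tool pointing down it reaches from about 425 to 875 mm from the base axis. Payload 4.7 kg.
Tool frame: the origin (TCP) lies between the finger pads; the fingertips stand manip.finger_overhang ahead of it and the grasp point (between the pads) lies 6 mm ahead of it (manip.finger_overhang is the distance from the TCP to the fingertips, in mm); z points along the fingers, y is the line along which they close (so a half turn about z gives the same grasp; the last joint's range is limited). The gripper opens to 87 mm and grips with 3 to 60 N. Pads are 19 mm wide; open, the fingers measure 117 mm over their backs; the gripper's body (75 mm by 190 mm) begins 51 mm behind the grasp point.
Start: joints at [1.193, 0.321, -0.07, 1.45, 0.023, 1.371, -0.057], TCP at [248.187, -600.772, 247.587] pointing down, gripper open.
Joint ranges: [-2.86, 2.86], [-0.3, 2.09], [-1.38, 1.24], [0.06, 2.45], [-1.56, 4.7], [0.09, 2.05], [-2.69, 2.69]. Speed limits (rad/s): [2.57, 2.57, 3.14, 3.14, 3.14, 3.14, 3.14].

## Interface

Orientations are given as a unit quaternion [x, y, z, w].
In Python, from rig import get_obs, snapshot, ticket, look_for, pinpoint, manip gives the robot as it stands.
- The arm moves only by the tool send_rows, never from a script. Its argument "motion" is a list of rows, each a list of 7 numbers: the turn, a rotation vector about the tool's x, y, z in units of 90 degrees (1.0 is 90 degrees), then the shift along the tool's x, y, z in units of 0.15 m (1.0 is 0.15 m), then the opening, from 0 (shut) to 1 (fully open). A call has 1 to 5 rows; each row is the pose to reach, as a shift and turn from the pose commanded when the call began, along the tool's axes at that moment; what a row does not reach only later rows make up. A row lasts 1/8 s, in which the tool goes at most 62.5 mm and 10.7 degrees, less where a joint would pass 70% of its speed; a pose out of reach is approached as far as the arm can. A call with a number of a shift or a turn outside -1 to 1 is refused whole. A call with a gripper value outside its range is refused whole. The fingers move at their own pace and stop on an object; the grip force is fixed at half the most. Time passes only in rows, so rows that repeat a pose let the fingers close. It gives the time, the measured TCP pose, the force, the opening and the grip force at its end, in the units of the state.
- get_obs(): the state, without advancing time (a new reading comes with each control period).
- snapshot(name): name is "scene" or "top" or "wrist"; returns a dict with "image" (400x640x3 uint8, red, green, blue), "fx", "fy", "cx", "cy" (pixels), "extrinsics" (4x4, takes a point from world to camera coordinates). Camera axes: x right, y down, z forward; pixel columns grow to the right and rows downward; lengths in mm; the calibration is good to about 2 mm. A picture is of the moment at which its call begins. There is no depth.
- ticket.finish_job(): hands the job in; it is judged then, once.
Trained networks look in a picture, given as the dict that the camera call returned (one of the last four; its "shot" number tells which), for a name from the list of things; names that differ only in an ending like _2 or _b are one class to them, and where a whole thing is asked for, a point or a joint stands for the part that bears it (a point fixed in the world has none). Each returns a list of dicts, best first, with "score" (0 to 1); they miss things now and then, are a little off and sometimes report something else, mostly with a low value. They report only what shows in the picture. A call takes as long as a camera call. They do not tell look-alikes from the thing itself.
- look_for(thing, picture): "position" ([column, row] in pixels, amid what is visible of it).
- pinpoint(thing, picture): "position" ([column, row] in pixels: a listed point, or the origin of a listed thing).
The state is a dict: "time_s": time; "joint_positions": joint angles; "joint_velocities": joint speeds; "tau": joint torques, N m; "eef_pos": TCP position; "tcp_rot": TCP orientation; "contact_force": force on the tool from outside, world axes, zero at the start; "ft_torque": the same for the moment, N m; "opening": finger opening in mm; "gripper_force": force on a finger pad.
Only numpy, scipy, OpenCV 4.12 (cv2) and the standard library are available. Lean on these libraries where they do the work, as an engineer would, in place of code of your own. Each camera call takes 0.05 s, during which the arm holds its last target. There are 200 camera calls.

## Working session

There is one attempt and no reset: what is moved stays moved. The work goes in short steps, Python scripts to look and compute and a tool call to move; the robot and the scene stay as the last step left them, time stands still between calls to the robot, and variables do not carry over. Pictures are saved under pics/ and viewed, at most 10 in all, crops included, and the job is handed in when it is done.

Besides the shell and the picture viewer there is one more tool, called after "Emit:" by a JSON object that holds its "fn" and its "kwargs". send_rows: Moves the arm, as the interface text tells. Its arguments: {"type":"object","properties":{"motion":{"type":"array"}},"required":["motion"]}

```bash
mkdir -p pics; cat > h.py <<'E'
import numpy as np, cv2
from scipy.spatial.transform import Rotation as R
from rig import get_obs, snapshot, ticket, look_for, pinpoint, manip
def save(p,n): cv2.imwrite(f'pics/{n}.png',p['image'][:,:,::-1])
def ray(p,uv):
    E=np.array(p['extrinsics']);c=-E[:3,:3].T@E[:3,3]
    d=E[:3,:3].T@np.array([(uv[0]-p['cx'])/p['fx'],(uv[1]-p['cy'])/p['fy'],1]);return c,d/np.linalg.norm(d)
def atz(p,uv,z):
    c,d=ray(p,uv);return c+d*(z-c[2])/d[2]
def proj(p,X):
    E=np.array(p['extrinsics']);q=E[:3,:3]@np.array(X)+E[:3,3];return [p['fx']*q[0]/q[2]+p['cx'],p['fy']*q[1]/q[2]+p['cy']]
def tri(rs):
    A=0;b=0
    for c,d in rs:
        M=np.eye(3)-np.outer(d,d);A=A+M;b=b+M@c
    x=np.linalg.solve(A,b);return x,[np.linalg.norm((np.eye(3)-np.outer(d,d))@(x-c)) for c,d in rs]
E
python3 - <<'E'
from h import *
np.set_printoptions(precision=1,suppress=True)
print(manip.finger_overhang, get_obs())
im=[]
for n in ['scene','top']:
    p=snapshot(n);im.append(p['image']);print(n,p['fx'],ray(p,(320,200)))
    for t in ['bin_mid','lip_tip','groove','plain_mid']:
        print(t,[(np.round(r['position']),round(r['score'],2)) for r in pinpoint(t,p)][:4])
v=np.vstack(im);cv2.imwrite('pics/a.png',cv2.resize(v,(480,600))[:,:,::-1])
save({'image':im[0]},'s');save({'image':im[1]},'t')
E
```

```text
25.0 {'time_s': 0.0, 'joint_positions': array([ 1.2,  0.3, -0.1,  1.5,  0. ,  1.4, -0.1]), 'joint_velocities': array([ 0., -0.,  0., -0.,  0., -0.,  0.]), 'tau': array([  0. , -49.1,  -0.4, -31.3,  -0.1,   0. ,   0. ]), 'eef_pos': array([ 247.9, -600.3,  246.5]), 'tcp_rot': array([ 1. ,  0.2, -0. , -0. ]), 'contact_force': array([ 0.2, -0.2, -0.5]), 'ft_torque': array([-0.,  0., -0.]), 'gripper_force': 0.0, 'opening': 86.79007082632431}
scene 471.62628407742403 (array([1542.6,  454.3,  922. ]), array([-0.8, -0.2, -0.6]))
bin_mid [(array([388., 171.]), 0.97), (array([444., 184.]), 0.89), (array([293., 172.]), 0.79), (array([361., 225.]), 0.77)]
lip_tip [(array([400., 150.]), 0.96), (array([357., 221.]), 0.87), (array([394., 185.]), 0.78), (array([309., 167.]), 0.66)]
groove [(array([185., 186.]), 0.56)]
plain_mid [(array([287., 206.]), 0.62)]
top 397.60538280470763 (array([ 326.5,  146.8, 1015.4]), array([ 0.2,  0. , -1. ]))
bin_mid [(array([273., 178.]), 0.74), (array([255., 290.]), 0.74), (array([375., 250.]), 0.7), (array([172., 282.]), 0.69)]
lip_tip [(array([242., 316.]), 0.95), (array([195., 282.]), 0.92), (array([238., 226.]), 0.67), (array([349., 226.]), 0.57)]
groove [(array([484., 141.]), 0.98)]
plain_mid [(array([369., 184.]), 0.77)]
```

View pics/s.png

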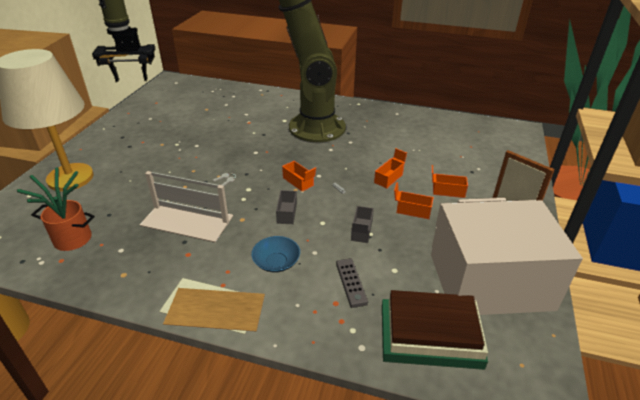

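View pics/t.png

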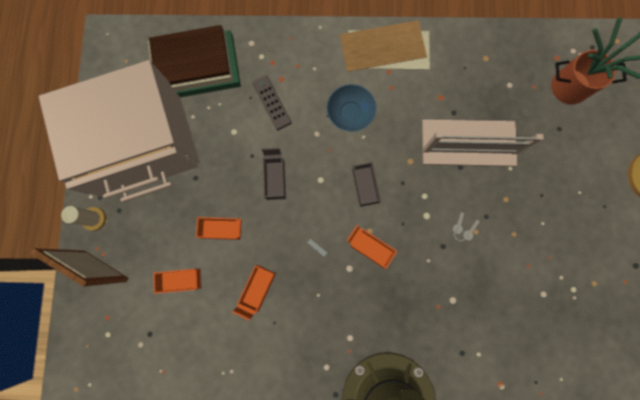

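The grey boxes are at top (273,178), which has a bar behind it at (272,152), and at top (366,185), which has no bar. The first should be the lipped bin and the second the plain one. The orange look-alikes are at (218,229), (177,281), (255,290) and (372,248). The rack is at top (470,143). I'll confirm this with a crop.

```bash
python3 - <<'E'
from h import *
np.set_printoptions(precision=1,suppress=True)
P=snapshot('scene');T=snapshot('top')
a=P['image'][160:250,135:385];b=T['image'][110:215,250:560]
a=cv2.resize(a,(800,288),interpolation=3);b=cv2.resize(b,(800,271),interpolation=3)
cv2.imwrite('pics/c.png',np.vstack([a,b])[:,:,::-1])
res={}
for t in ['bin_mid','lip_tip','groove','plain_mid']:
    for n,p in (('S',P),('T',T)):
        res[t,n]=[r['position'] for r in pinpoint(t,p)];print(t,n,[np.round(x) for x in res[t,n]])
    for s in res[t,'S']:
        for q in res[t,'T']:
            x,e=tri([ray(P,s),ray(T,q)])
            if max(e)<8: print('  ',np.round(s),np.round(q),x,max(e))
E
```

```text
bin_mid S [array([364., 226.]), array([447., 187.]), array([419., 206.]), array([389., 172.]), array([299., 171.])]
bin_mid T [array([173., 280.]), array([259., 290.]), array([272., 179.]), array([217., 228.]), array([378., 251.])]
   [364. 226.] [272. 179.] [531.6 298.9  19. ] 0.8788583145908718
   [419. 206.] [217. 228.] [399.6 435.7  21.1] 4.239489690468878
   [389. 172.] [259. 290.] [252.2 321.5  21.1] 2.1645847507110543
   [299. 171.] [378. 251.] [352.3  35.7  35.9] 7.010599147807354
lip_tip S [array([360., 220.]), array([310., 168.]), array([395., 188.]), array([402., 152.]), array([433., 173.])]
lip_tip T [array([351., 231.]), array([242., 318.]), array([238., 225.]), array([194., 279.]), array([270., 147.])]
   [360. 220.] [270. 147.] [595.  296.   91.3] 0.9057379455846613
   [310. 168.] [351. 231.] [396.   97.8  90.1] 1.7233962998312486
   [395. 188.] [238. 225.] [406.  364.8  79.4] 1.2066208775073308
   [402. 152.] [242. 318.] [190.2 349.3  69.5] 1.5641929758712514
   [433. 173.] [194. 279.] [277.  464.4  66.3] 1.8696469691020774
groove S [array([186., 190.])]
groove T [array([485., 141.])]
   [186. 190.] [485. 141.] [ 615.4 -211.3   96.8] 2.478685807960364
plain_mid S [array([283., 206.])]
plain_mid T [array([369., 182.])]
   [283. 206.] [369. 182.] [525.6  51.6  27.2] 1.2498789462797073
```

View pics/c.png

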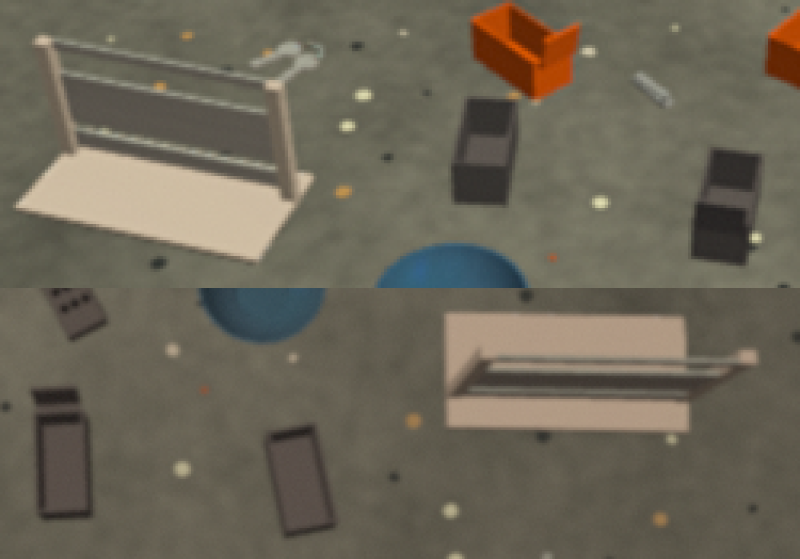

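The crop confirms it: the bin at (272,179) has the lip, which points to +x. The rack's front faces the robot (-x), with the groove at about (615,-211,100). The bin centre is at about (531,299). I'll set out for the spot above the bin.

```bash
cat >> h.py <<'E'
def Rt(pitch,yaw,flip=False):
    # tool down, x tool = along world +x at yaw 0, pitch>0: body leans to +x (deg)
    b=R.from_euler('z',yaw,degrees=True)*R.from_euler('y',pitch,degrees=True)*R.from_euler('x',180,degrees=True)
    return b*R.from_euler('z',180,degrees=True) if flip else b
def delta(grasp,Rot,o=None,p0=None,R0=None):
    """grasp=desired grasp point; prints row from current pose"""
    o=o or get_obs(); R0=R0 or R.from_quat(o['tcp_rot']); p0=o['eef_pos'] if p0 is None else p0
    tcp=np.array(grasp)-6*Rot.as_matrix()[:,2]
    rv=(R0.inv()*Rot).as_rotvec()/(np.pi/2); s=R0.inv().apply(tcp-p0)/150
    return np.round(np.r_[rv,s],3)
E
python3 - <<'E'
from h import *
np.set_printoptions(precision=3,suppress=True)
o=get_obs();print(R.from_quat(o['tcp_rot']).as_matrix())
for f in (0,1): print(delta([500,-300,245],Rt(0,0,f)),delta([500,0,245],Rt(0,0,f)), delta([530,250,245],Rt(0,0,f)))
T=snapshot('top')
# rack foot corners, bin yaw
for q in [(250+447/2.58,110+(427-288)/2.58),(250+690/2.58,110+(432-288)/2.58),(250+445/2.58,110+(313-288)/2.58),(250+686/2.58,110+(318-288)/2.58)]: print('foot',atz(T,q,8))
for q in [(40,418),(90,416),(41,516),(91,514)]: print('bin',atz(T,(250+q[0]/2.58,110+(q[1]-288)/2.58),48))
E
```

```text
[[ 0.924  0.382  0.   ]
 [ 0.382 -0.924 -0.   ]
 [-0.     0.    -1.   ]]
[ 0.     0.     0.249  2.317 -1.212 -0.023] [ 0.     0.     0.249  3.081 -3.061 -0.023] [ 0.     0.     0.249  3.902 -4.525 -0.023]
[-0.     0.    -1.751  2.317 -1.212 -0.023] [-0.     0.    -1.751  3.081 -3.061 -0.023] [-0.     0.    -1.751  3.902 -4.525 -0.023]
foot [580.295 -89.379   8.   ]
foot [ 579.636 -329.415    8.   ]
foot [699.18  -88.844   8.   ]
foot [ 697.7   -330.828    8.   ]
bin [571.922 312.864  48.   ]
bin [574.803 264.248  48.   ]
bin [475.629 307.649  48.   ]
bin [478.557 259.713  48.   ]
```

Emit:
{"fn": "send_rows", "kwargs": {"motion": [[0,0,0.1,0.4,-0.15,0,1],[0,0,0.249,0.7,-0.4,0,1],[0,0,0.249,1,-0.6,0,1],[0,0,0.249,1,-0.8,0,1],[0,0,0.249,1,-1,0,1]]}}

```text
time_s: 1.68
eef_pos: [329.9, -403.5, 247.6]
tcp_rot: [1.0, 0.001, -0.0, 0.0]
contact_force: [-0.6, -1.2, 0.4]
opening: 87.2
gripper_force: 0.0
```

Emit:
{"fn": "send_rows", "kwargs": {"motion": [[0,0,0,0.4,-0.4,0,1],[0,0,0,0.7,-0.7,0,1],[0,0,0,1,-1,0,1],[0,0,0,1,-1,0,1]]}}

```text
time_s: 2.17
eef_pos: [482.3, -250.5, 247.9]
tcp_rot: [1.0, 0.003, 0.001, -0.0]
contact_force: [0.1, 0.0, -0.2]
opening: 87.0
gripper_force: 0.0
```

Emit:
{"fn": "send_rows", "kwargs": {"motion": [[0,0,0,0.1,-0.4,0,1],[0,0,0,0.15,-0.8,0,1],[0,0,0,0.15,-1,0,1]]}}

```text
time_s: 2.55
eef_pos: [502.4, -100.4, 247.9]
tcp_rot: [1.0, 0.003, 0.0, -0.0]
contact_force: [0.7, -0.4, 1.0]
opening: 87.0
gripper_force: 0.0
```

Emit:
{"fn": "send_rows", "kwargs": {"motion": [[0,0,0,0,-0.4,0,1],[0,0,0,0,-0.8,0,1],[0,0,0,0,-1,0,1]]}}

```text
time_s: 2.92
eef_pos: [501.3, 49.4, 248.0]
tcp_rot: [1.0, 0.003, 0.001, -0.0]
contact_force: [0.1, -0.8, -0.1]
opening: 87.1
gripper_force: 0.0
```

Emit:
{"fn": "send_rows", "kwargs": {"motion": [[0,0,0,0,-0.4,0,1],[0,0,0,0,-0.8,0,1],[0,0,0,0,-1,0,1],[0,0,0,0,-1,0,1]]}}

```text
time_s: 3.42
eef_pos: [500.8, 198.5, 247.8]
tcp_rot: [1.0, 0.003, 0.0, -0.001]
contact_force: [0.5, 0.2, 0.5]
opening: 86.9
gripper_force: 0.0
```

```bash
python3 - <<'E'
from h import *
np.set_printoptions(precision=3,suppress=True)
o=get_obs();print(o['eef_pos'],o['joint_positions'])
W=snapshot('wrist');save(W,'w1')
for t,z in (('bin_mid',24),('lip_tip',80)):
    for r in pinpoint(t,W)[:3]: print(t,r['position'],round(r['score'],2),atz(W,r['position'],z))
E
```

```text
[500.769 198.485 247.766] [ 0.248  0.136 -0.729  1.707  0.092  1.333 -2.063]
bin_mid [241.4, 159.7] 0.61 [529.293 291.245  24.   ]
lip_tip [214.5, 96.6] 0.55 [594.18  298.687  80.   ]
lip_tip [413.5, 289.1] 0.49 [395.212  96.129  80.   ]
```

View pics/w1.png

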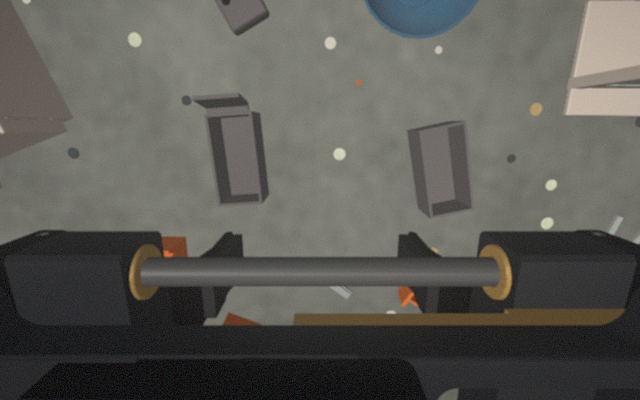

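The wrist view shows the lipped bin with its back rim at about (207–258,112), its front rim at (219–268,204), and its lip at (220,98).

```bash
python3 - <<'E'
from h import *
np.set_printoptions(precision=3,suppress=True)
W=snapshot('wrist')
q=[atz(W,u,48) for u in [(207,112),(259,112),(219,204),(268,203)]]
for x in q: print(x)
b=(q[0]+q[1])/2-(q[2]+q[3])/2; print('c',sum(q)/4,'yaw',np.degrees(np.arctan2(b[1],b[0])))
c=np.array([530,291.]);
for yaw in (3,):
  d=R.from_euler('z',yaw,degrees=True).apply([-15,0,0])
  for z in (100,):
    print(delta(np.r_[c+d[:2],z],Rt(-30,yaw)))
E
```

```text
[583.581 312.037  48.   ]
[583.459 257.647  48.   ]
[484.266 307.846  48.   ]
[485.323 252.593  48.   ]
c [534.157 282.531  48.   ] yaw 2.6806124373736857
[ 0.01   0.333 -0.034  0.065 -0.646  0.947]
```

Emit:
{"fn": "send_rows", "kwargs": {"motion": [[0,0.11,-0.01,0.02,-0.2,0.2,1],[0,0.22,-0.02,0.04,-0.4,0.4,1],[0.01,0.333,-0.034,0.065,-0.6,0.6,1],[0.01,0.333,-0.034,0.065,-0.63,0.85,1],[0.01,0.333,-0.034,0.065,-0.63,0.85,1]]}}

```text
time_s: 4.25
eef_pos: [512.7, 283.3, 134.3]
tcp_rot: [0.967, 0.024, 0.254, -0.007]
contact_force: [0.3, 0.5, -0.7]
opening: 87.1
gripper_force: 0.0
```

```bash
python3 - <<'E'
from h import *
np.set_printoptions(precision=3,suppress=True)
o=get_obs();print(o['eef_pos'],o['joint_positions'],R.from_quat(o['tcp_rot']).as_matrix())
W=snapshot('wrist');save(W,'w2')
for t,z in (('bin_mid',24),('lip_tip',80)):
    for r in pinpoint(t,W)[:3]: print(t,r['position'],round(r['score'],2),atz(W,r['position'],z))
for c in ([530,288],[533,284]):
  for s in ((50,25),(50,-25),(-50,25),(-50,-25)):
    print(proj(W,np.r_[np.array(c)+R.from_euler('z',3,degrees=True).apply([*s,0])[:2],48]))
E
```

```text
[512.709 283.31  134.268] [-0.339  0.04  -0.398  2.119  0.565  0.65  -2.652] [[ 0.87   0.05   0.491]
 [ 0.043 -0.999  0.026]
 [ 0.492 -0.002 -0.871]]
bin_mid [313.2, 256.9] 0.86 [529.33  290.517  24.   ]
[np.float64(285.01135366478997), np.float64(191.45472812375212)]
[np.float64(346.50349260483455), np.float64(191.1999797920003)]
[np.float64(281.42715133803574), np.float64(322.27987703165246)]
[np.float64(349.9461349656711), np.float64(322.0922403268774)]
[np.float64(290.1888386388695), np.float64(188.17102693993962)]
[np.float64(351.5124535080477), np.float64(187.91482929546862)]
[np.float64(287.2053806377539), np.float64(318.21506856566134)]
[np.float64(355.515189817799), np.float64(318.025035575257)]
```

View pics/w2.png

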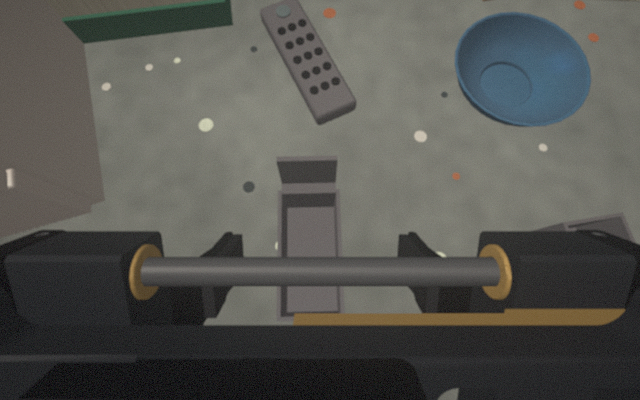

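The bin's rim runs from (279,191)/(340,191) to (279,318)/(341,317), so its centre is at about (531,292.5) with yaw 3°. Joint 7 is at -2.65, close to its limit. I'll use the equivalent half-turned grasp, and first test the turn direction with a small step.

Emit:
{"fn": "send_rows", "kwargs": {"motion": [[0,0,0.06,0,0,-0.1,1],[0,0,0.1,0,0,-0.2,1]]}}

```text
time_s: 4.65
eef_pos: [503.4, 283.5, 157.9]
tcp_rot: [0.967, -0.028, 0.253, -0.027]
contact_force: [0.9, 0.8, -0.6]
opening: 86.7
gripper_force: 0.0
```

```bash
python3 - <<'E'
from h import *
np.set_printoptions(precision=3,suppress=True)
print(get_obs()['joint_positions'])
E
```

```text
[-0.147 -0.01  -0.584  2.111  0.488  0.678 -2.69 ]
```

Emit:
{"fn": "send_rows", "kwargs": {"motion": [[0,0,-0.11,0,0,-0.1,1],[0,0,-0.22,0,0,-0.2,1],[0,0,-0.33,0,0,-0.2,1],[0,0,-0.44,0,0,-0.2,1],[0,0,-0.55,0,0,-0.2,1]]}}

```text
time_s: 5.28
eef_pos: [489.9, 279.4, 183.2]
tcp_rot: [0.89, 0.38, 0.24, 0.083]
contact_force: [-0.1, -0.3, -0.3]
opening: 87.2
gripper_force: 0.0
```

```bash
python3 - <<'E'
from h import *
np.set_printoptions(precision=3,suppress=True)
print(get_obs()['joint_positions'])
E
```

```text
[-0.174 -0.077 -0.557  2.11   0.41   0.725 -1.759]
```

Emit:
{"fn": "send_rows", "kwargs": {"motion": [[0,0,-0.11,0,0,0,1],[0,0,-0.22,0,0,0,1],[0,0,-0.33,0,0,0,1],[0,0,-0.44,0,0,0,1],[0,0,-0.55,0,0,0,1]]}}

```text
time_s: 5.9
eef_pos: [489.9, 279.4, 183.1]
tcp_rot: [0.649, 0.717, 0.183, 0.175]
contact_force: [-0.1, 0.2, -0.3]
opening: 86.8
gripper_force: 0.0
```

Emit:
{"fn": "send_rows", "kwargs": {"motion": [[0,0,-0.11,0,0,0,1],[0,0,-0.22,0,0,0,1],[0,0,-0.33,0,0,0,1],[0,0,-0.44,0,0,0,1],[0,0,-0.55,0,0,0,1]]}}

```text
time_s: 6.52
eef_pos: [489.9, 279.4, 183.2]
tcp_rot: [0.289, 0.923, 0.093, 0.236]
contact_force: [0.8, -0.1, 0.0]
opening: 87.0
gripper_force: 0.0
```

```bash
python3 - <<'E'
from h import *
np.set_printoptions(precision=3,suppress=True)
print(get_obs()['joint_positions'])
d=R.from_euler('z',3,degrees=True).apply([-15,0,0])
for z in (95,32): print(delta(np.r_[np.array([531,292.5])+d[:2],z],Rt(-30,3,True)))
E
```

```text
[-0.266 -0.076 -0.469  2.112  0.42   0.728 -0.041]
[ 0.003 -0.009 -0.421  0.147 -0.029  0.56 ]
[ 0.003 -0.009 -0.421  0.307 -0.158  0.926]
```

Emit:
{"fn": "send_rows", "kwargs": {"motion": [[0,0,-0.11,0.05,0,0,1],[0,0,-0.22,0.1,-0.01,0.1,1],[0,0,-0.33,0.147,-0.029,0.25,1],[0.003,-0.009,-0.421,0.147,-0.029,0.5,1],[0.003,-0.009,-0.421,0.147,-0.029,0.56,1]]}}

```text
time_s: 7.15
eef_pos: [512.3, 290.9, 97.7]
tcp_rot: [-0.022, 0.966, 0.007, 0.257]
contact_force: [-0.3, 0.2, -0.3]
opening: 87.1
gripper_force: 0.0
```

```bash
python3 - <<'E'
from h import *
np.set_printoptions(precision=3,suppress=True)
print(get_obs()['joint_positions'])
d=R.from_euler('z',3,degrees=True).apply([-15,0,0])
for z in (95,32): print(delta(np.r_[np.array([531,292.5])+d[:2],z],Rt(-30,3,True)))
E
```

```text
[-0.304  0.111 -0.462  2.141  0.703  0.604  0.334]
[-0.    -0.002 -0.005 -0.013  0.004 -0.012]
[-0.    -0.002 -0.005  0.196  0.003  0.352]
```

Emit:
{"fn": "send_rows", "kwargs": {"motion": [[0,0,-0.005,0.06,0.003,0.12,1],[0,0,-0.005,0.13,0.003,0.24,1],[0,0,-0.005,0.196,0.003,0.352,1],[0,0,-0.005,0.196,0.003,0.352,0.6],[0,0,-0.005,0.196,0.003,0.352,0.3]]}}

```text
time_s: 7.78
eef_pos: [513.6, 294.0, 40.4]
tcp_rot: [-0.027, 0.965, 0.008, 0.259]
contact_force: [-0.7, -0.5, -0.2]
opening: 74.1
gripper_force: 0.0
```

Emit:
{"fn": "send_rows", "kwargs": {"motion": [[0,0,0,0,0,0,0.3],[0,0,0,0,0,0,0.2],[0,0,0,0,0,0,0.2]]}}

```text
time_s: 8.15
eef_pos: [512.9, 293.8, 39.3]
tcp_rot: [-0.027, 0.965, 0.007, 0.259]
contact_force: [-1.1, -1.5, 3.1]
opening: 50.0
gripper_force: 30.0
```

Grasp is good: opening 50 mm, grip force 30 N. I'll save the hand–bin transform and plan the waypoints.

```bash
cat >> h.py <<'E'
import json,os
def T(p,Rm): M=np.eye(4);M[:3,:3]=Rm.as_matrix();M[:3,3]=p;return M
def binpose(theta,ic,yaw=0,X0=(50,0,20)):
    Rb=R.from_euler('z',yaw,degrees=True)*R.from_euler('y',theta,degrees=True)
    return T(np.array(ic)-Rb.apply(X0),Rb)
def row(Tb):
    X=np.load('X.npy');G=Tb@np.linalg.inv(X);o=get_obs()
    D=np.linalg.inv(T(o['eef_pos'],R.from_quat(o['tcp_rot'])))@G
    return np.round(np.r_[R.from_matrix(D[:3,:3]).as_rotvec()/(np.pi/2),D[:3,3]/150],3)
GR=np.array([612,-210,100.])
E
python3 - <<'E'
from h import *
np.set_printoptions(precision=3,suppress=True)
o=get_obs();Rm=R.from_quat(o['tcp_rot']);m=Rm.as_matrix();yaw=np.degrees(np.arctan2(-m[0,1],m[1,1]));print('yaw',yaw)
if abs(yaw)>90: yaw-=180*np.sign(yaw)
Tb=T([531,292.5,24],R.from_euler('z',yaw,degrees=True))
np.save('X.npy',np.linalg.inv(T(o['eef_pos'],Rm))@Tb)
print(row(Tb))
up=Tb.copy();up[2,3]+=130;print('up',row(up))
E
```

```text
yaw 3.249622454132815
[-0.  0.  0.  0. -0. -0.]
up [-0.     0.     0.    -0.434 -0.    -0.75 ]
```

Emit:
{"fn": "send_rows", "kwargs": {"motion": [[0,0,0,-0.1,0,-0.17,0.2],[0,0,0,-0.21,0,-0.36,0.2],[0,0,0,-0.32,0,-0.55,0.2],[0,0,0,-0.434,0,-0.75,0.2],[0,0,0,-0.434,0,-0.75,0.2]]}}

```text
time_s: 8.78
eef_pos: [514.0, 295.3, 172.1]
tcp_rot: [-0.027, 0.965, 0.009, 0.261]
contact_force: [-0.9, -0.3, -1.6]
opening: 50.2
gripper_force: 30.0
```

```bash
python3 - <<'E'
from h import *
np.set_printoptions(precision=3,suppress=True)
print(get_obs()['joint_positions'])
for y in (150,0): print(row(binpose(30,[560,y,150],1)))
print(row(binpose(30,GR+[-80,0,60])))
E
```

```text
[-0.267  0.004 -0.485  2.072  0.518  0.711  0.54 ]
[ 0.008  0.336  0.024  0.107 -0.953 -0.126]
[ 0.008  0.336  0.024  0.156 -1.951 -0.157]
[ 0.011  0.336  0.035  0.35  -3.331 -0.352]
```

Emit:
{"fn": "send_rows", "kwargs": {"motion": [[0,0.07,0,0,-0.25,0,0.2],[0,0.15,0.01,0.04,-0.5,-0.04,0.2],[0.01,0.23,0.02,0.08,-0.75,-0.08,0.2],[0.01,0.336,0.024,0.107,-0.953,-0.126,0.2]]}}

```text
time_s: 9.28
eef_pos: [495.9, 148.4, 176.1]
tcp_rot: [-0.009, 1.0, -0.004, -0.006]
contact_force: [0.6, 0.5, -1.0]
opening: 49.6
gripper_force: 30.0
```

Emit:
{"fn": "send_rows", "kwargs": {"motion": [[0,0,0,0,-0.3,0,0.2],[0,0,0,0,-0.6,0,0.2],[0,0,0,0,-0.9,0,0.2],[0,0,0,0,-1,0,0.2]]}}

```text
time_s: 9.78
eef_pos: [499.0, -3.7, 176.2]
tcp_rot: [-0.006, 1.0, -0.004, -0.004]
contact_force: [0.9, 0.0, -1.6]
opening: 49.5
gripper_force: 30.0
```

```bash
python3 - <<'E'
from h import *
np.set_printoptions(precision=3,suppress=True)
print(get_obs()['joint_positions'])
print(row(binpose(30,GR+[-80,80,60])))
print(row(binpose(60,GR+[-80,80,20])))
print(row(binpose(60,GR+[-80,0,20])))
E
```

```text
[ 0.105  0.064 -0.161  1.901  0.019  1.186  1.52 ]
[-0.005 -0.005  0.008  0.199 -0.825 -0.084]
[-0.007  0.328  0.006  0.044 -0.826  0.004]
[-0.007  0.328  0.006  0.05  -1.359  0.008]
```

Emit:
{"fn": "send_rows", "kwargs": {"motion": [[0,0.09,0,0.01,-0.2,0,0.2],[0,0.18,0,0.02,-0.4,0,0.2],[0,0.27,0.006,0.03,-0.6,0,0.2],[-0.007,0.328,0.006,0.044,-0.826,0.004,0.2],[-0.007,0.328,0.006,0.05,-1,0.008,0.2]]}}

```text
time_s: 10.4
eef_pos: [495.3, -150.7, 174.5]
tcp_rot: [-0.003, 0.966, 0.001, -0.26]
contact_force: [0.1, 0.6, -1.3]
opening: 50.0
gripper_force: 30.0
```

```bash
python3 - <<'E'
from h import *
np.set_printoptions(precision=3,suppress=True)
o=get_obs();print(o['joint_positions'])
print(row(binpose(60,GR+[-80,0,20])))
B=T(o['eef_pos'],R.from_quat(o['tcp_rot']))@np.load('X.npy')
print('expected mid',B[:3,3],'lip',(B@[63,0,56,1])[:3],'ic',(B@[50,0,20,1])[:3])
S=snapshot('scene');P=snapshot('top')
for t in ('bin_mid','lip_tip','groove'):
    a=[r['position'] for r in pinpoint(t,S)];b=[r['position'] for r in pinpoint(t,P)]
    for s in a:
        for q in b:
            x,e=tri([ray(S,s),ray(P,q)])
            if max(e)<8 and x[1]<20 and x[0]>420: print(t,np.round(s),np.round(q),x,max(e))
a=cv2.resize(S['image'][130:255,130:330],(800,500),interpolation=3)
cv2.imwrite('pics/d.png',a[:,:,::-1])
E
```

```text
[ 0.218  0.466 -0.047  1.496  0.108  1.699  1.733]
[-0.    -0.001  0.004  0.017 -0.38  -0.007]
expected mid [ 491.034 -152.994  151.188] lip [ 570.979 -152.48   124.476] ic [ 533.289 -152.668  117.806]
bin_mid [221. 156.] [471. 187.] [ 493.391 -156.696  145.814] 3.7191830675028243
lip_tip [207. 176.] [466. 154.] [ 576.132 -157.601  128.577] 0.6404226331321266
groove [186. 188.] [483. 142.] [ 611.637 -208.929  100.504] 0.152288995646645
```

View pics/d.png

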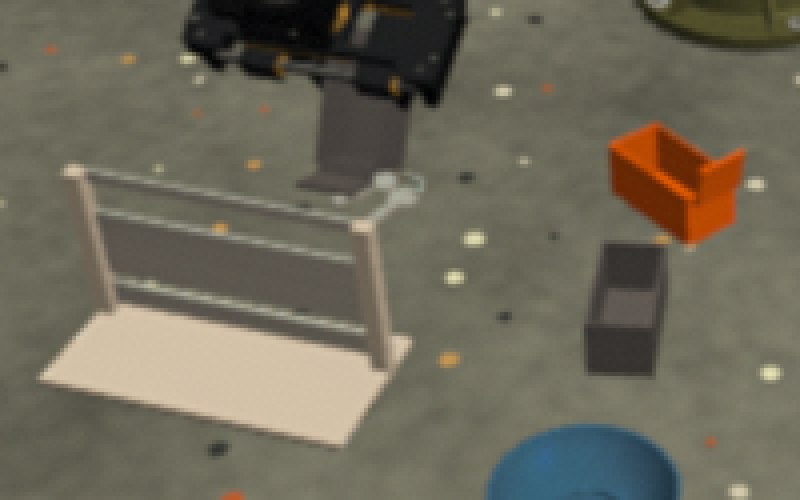

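The bin is tipped, with its lip pointing at the rack at crop (330,183). Groove re-measured at (611.6,-209,100.5). I'll move in front of the groove.

Emit:
{"fn": "send_rows", "kwargs": {"motion": [[0,0,0.002,0.01,-0.2,0,0.2],[0,0,0.004,0.017,-0.35,-0.007,0.2],[0,0,0.004,0.017,-0.36,-0.007,0.2]]}}

```text
time_s: 11.18
eef_pos: [493.4, -206.1, 180.0]
tcp_rot: [0.002, 0.966, -0.001, -0.257]
contact_force: [-0.6, -0.3, -0.2]
opening: 50.1
gripper_force: 30.0
```

```bash
python3 - <<'E'
from h import *
np.set_printoptions(precision=3,suppress=True)
o=get_obs();print(o['joint_positions'])
for x in (-50,-20,0): print(x,row(binpose(60,GR+[x,4,11])))
B=T(o['eef_pos'],R.from_quat(o['tcp_rot']))@np.load('X.npy')
print('expected mid',B[:3,3],'lip',(B@[63,0,56,1])[:3],'ic',(B@[50,0,20,1])[:3])
for k in range(2):
  S=snapshot('scene');P=snapshot('top')
  for t in ('bin_mid','lip_tip','groove'):
    a=[r['position'] for r in pinpoint(t,S)];b=[r['position'] for r in pinpoint(t,P)]
    for s in a:
        for q in b:
            x,e=tri([ray(S,s),ray(P,q)])
            if max(e)<8 and x[1]<20 and x[0]>420: print(t,np.round(s),np.round(q),x,max(e))
E
```

```text
[ 0.275  0.482 -0.016  1.46   0.136  1.705  1.808]
-50 [ 0.     0.002 -0.003 -0.218  0.017 -0.029]
-20 [ 0.     0.002 -0.003 -0.392  0.018 -0.129]
0 [ 0.     0.002 -0.003 -0.507  0.018 -0.195]
expected mid [ 489.185 -208.497  156.73 ] lip [ 569.274 -208.86   130.45 ] ic [ 531.621 -208.73   123.577]
bin_mid [202. 149.] [490. 188.] [ 494.061 -203.662  159.169] 6.218523919672699
bin_mid [207. 150.] [493. 190.] [ 487.286 -202.801  154.293] 1.9092452914728621
groove [184. 189.] [483. 140.] [ 617.729 -210.886   99.201] 1.308042847100469
```

Emit:
{"fn": "send_rows", "kwargs": {"motion": [[0,0,0,-0.11,0.01,-0.015,0.2],[0,0,0,-0.218,0.017,-0.029,0.2],[0,0,0,-0.218,0.017,-0.029,0.2]]}}

```text
time_s: 12.35
eef_pos: [525.4, -200.8, 165.8]
tcp_rot: [-0.001, 0.966, -0.0, -0.258]
contact_force: [0.4, -0.8, -0.7]
opening: 49.6
gripper_force: 30.0
```

```bash
python3 - <<'E'
from h import *
np.set_printoptions(precision=3,suppress=True)
for x in (-35,-20,-10,0): print(x,row(binpose(60,GR+[x,4,11])))
o=get_obs()
B=T(o['eef_pos'],R.from_quat(o['tcp_rot']))@np.load('X.npy')
print('expected mid',B[:3,3],'lip',(B@[63,0,56,1])[:3],'ic',(B@[50,0,20,1])[:3])
S=snapshot('scene');P=snapshot('top');L=(B@[63,0,56,1])[:3]
print(proj(S,L),[r['position'] for r in pinpoint('lip_tip',S)],proj(P,L),[r['position'] for r in pinpoint('lip_tip',P)])
a=cv2.resize(S['image'][150:225,140:240],(800,600),interpolation=3)
cv2.imwrite('pics/e.png',a[:,:,::-1])
E
```

```text
-35 [-0.     0.001  0.001 -0.072 -0.019 -0.055]
-20 [-0.     0.001  0.001 -0.159 -0.019 -0.105]
-10 [-0.     0.001  0.001 -0.217 -0.019 -0.138]
0 [-0.     0.001  0.001 -0.275 -0.019 -0.172]
expected mid [ 521.194 -203.139  142.472] lip [ 601.245 -203.048  116.076] ic [ 563.582 -203.083  109.257]
[np.float64(189.21470021032366), np.float64(181.8096656974145)] [[189.1, 181.3], [308.8, 168.6], [403.2, 152.0], [429.6, 171.7]] [np.float64(483.49066489062943), np.float64(144.64161364612121)] [[239.3, 226.4], [192.0, 280.8], [238.8, 316.0], [349.6, 231.1], [486.3, 177.0]]
```

View pics/e.png

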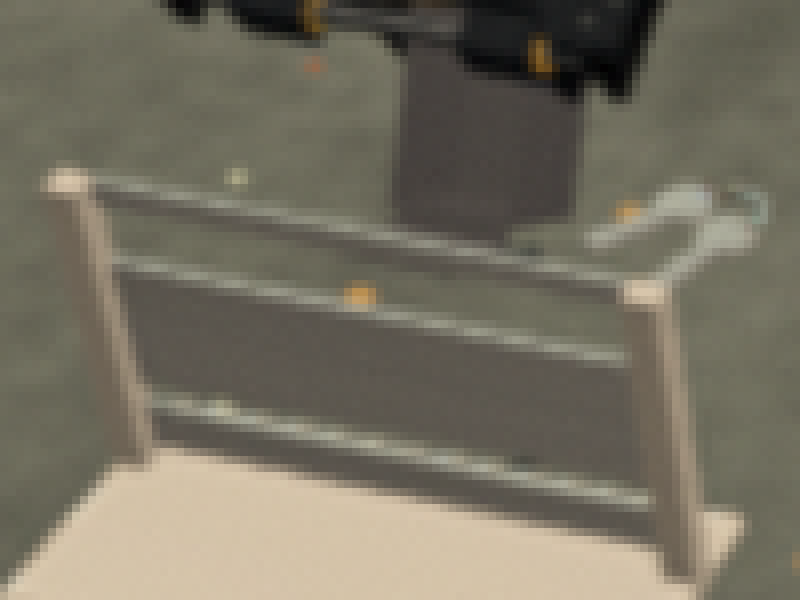

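The lip edge, at about crop (455,235), is just in front of the groove, below the top bar and above the broad slat. It matches the model within 1 px, so I'm inserting.

Emit:
{"fn": "send_rows", "kwargs": {"motion": [[0,0,0,-0.072,-0.01,-0.055,0.2],[0,0,0,-0.12,-0.01,-0.08,0.2],[0,0,0,-0.159,-0.01,-0.105,0.2],[0,0,0,-0.159,-0.01,-0.105,0.2]]}}

```text
time_s: 13.05
eef_pos: [553.1, -203.0, 168.9]
tcp_rot: [0.0, 0.966, -0.0, -0.257]
contact_force: [-1.1, -0.6, -0.6]
opening: 49.8
gripper_force: 30.0
```

```bash
python3 - <<'E'
from h import *
np.set_printoptions(precision=3,suppress=True)
for x in (-10,-4,0): print(x,row(binpose(60,GR+[x,4,11])))
for th,x,z in ((60,-3,8),(50,-3,6),(40,-2.5,4),(30,-2,3)): print(th,row(binpose(th,GR+[x,4,z])))
o=get_obs()
B=T(o['eef_pos'],R.from_quat(o['tcp_rot']))@np.load('X.npy')
print('expected mid',B[:3,3],'lip',(B@[63,0,56,1])[:3],'ic',(B@[50,0,20,1])[:3])
E
```

```text
-10 [-0.     0.002 -0.    -0.067 -0.004 -0.028]
-4 [-0.     0.002 -0.    -0.102 -0.004 -0.048]
0 [-0.     0.002 -0.    -0.125 -0.004 -0.061]
60 [-0.     0.002 -0.    -0.117 -0.004 -0.034]
50 [-0.    -0.109 -0.    -0.095 -0.004  0.051]
40 [-0.    -0.22  -0.    -0.089 -0.004  0.139]
30 [-0.    -0.331 -0.    -0.094 -0.004  0.222]
expected mid [ 548.926 -205.382  145.619] lip [ 629.007 -205.413  119.311] ic [ 591.351 -205.411  112.451]
```

Emit:
{"fn": "send_rows", "kwargs": {"motion": [[0,0,0,-0.067,0,-0.028,0.2],[0,0,0,-0.102,0,-0.048,0.2],[0,0,0,-0.102,0,-0.048,0.2]]}}

```text
time_s: 13.42
eef_pos: [570.2, -203.0, 167.4]
tcp_rot: [-0.0, 0.966, -0.0, -0.257]
contact_force: [-0.0, -0.4, -1.5]
opening: 50.1
gripper_force: 30.0
```

```bash
python3 - <<'E'
from h import *
np.set_printoptions(precision=3,suppress=True)
for th,x,z in ((50,-4,10),(40,-3.5,8),(30,-3,6),(20,-3,5)): print(th,row(binpose(th,GR+[x,4,z])))
o=get_obs();print(o['joint_positions'])
B=T(o['eef_pos'],R.from_quat(o['tcp_rot']))@np.load('X.npy')
print('expected mid',B[:3,3],'lip',(B@[63,0,56,1])[:3],'ic',(B@[50,0,20,1])[:3])
E
```

```text
50 [-0.    -0.109 -0.     0.027 -0.004  0.079]
40 [-0.    -0.22  -0.     0.033 -0.004  0.167]
30 [-0.    -0.331 -0.     0.026 -0.004  0.256]
20 [-0.    -0.442  0.     0.01  -0.004  0.34 ]
[ 0.245  0.642 -0.02   1.243  0.127  1.764  1.789]
expected mid [ 565.961 -205.348  144.106] lip [ 646.04  -205.37   117.793] ic [ 608.384 -205.37   110.935]
```

Emit:
{"fn": "send_rows", "kwargs": {"motion": [[0,-0.055,0,0.015,0,0.04,0.2],[0,-0.109,0,0.027,0,0.079,0.2],[0,-0.165,0,0.03,0,0.123,0.2],[0,-0.22,0,0.033,0,0.167,0.2],[0,-0.275,0,0.03,0,0.211,0.2]]}}

```text
time_s: 14.05
eef_pos: [549.7, -203.4, 142.8]
tcp_rot: [0.0, 0.999, -0.001, -0.043]
contact_force: [-0.2, 0.2, -0.8]
opening: 49.9
gripper_force: 30.0
```

```bash
python3 - <<'E'
from h import *
np.set_printoptions(precision=3,suppress=True)
for th,x,z in ((30,-2,6),(20,-2,5),(10,-1.5,4),(4,-1.5,3),(0,-1.5,2.5)): print(th,row(binpose(th,GR+[x,4,z])))
o=get_obs();print(o['joint_positions'])
B=T(o['eef_pos'],R.from_quat(o['tcp_rot']))@np.load('X.npy')
print('expected mid',B[:3,3],'lip',(B@[63,0,56,1])[:3],'ic',(B@[50,0,20,1])[:3])
S=snapshot('scene');P=snapshot('top')
for n,p in ((0,S),(1,P)):
  for t,l in (('lip_tip',(63,0,56,1)),('bin_mid',(0,0,0,1))):
    print(t,proj(p,(B@l)[:3]),[np.round(r['position']) for r in pinpoint(t,p)])
a=cv2.resize(S['image'][150:225,140:240],(800,600),interpolation=3)
cv2.imwrite('pics/f.png',a[:,:,::-1])
E
```

```text
30 [-0.001 -0.055 -0.     0.002 -0.002  0.046]
20 [-0.001 -0.166 -0.     0.024 -0.002  0.128]
10 [-0.001 -0.277 -0.     0.029 -0.001  0.213]
4 [-0.001 -0.343 -0.     0.026 -0.001  0.268]
0 [-0.001 -0.388 -0.     0.022 -0.001  0.302]
[ 0.336  0.315 -0.051  1.675  0.044  1.233  1.841]
expected mid [ 555.687 -205.767  119.86 ] lip [ 639.398 -205.81   129.731] ic [ 608.136 -205.812  107.648]
lip_tip [np.float64(180.78792462534835), np.float64(185.4750525740384)] [array([310., 169.]), array([403., 153.]), array([393., 184.]), array([435., 171.]), array([177., 187.])]
bin_mid [np.float64(195.82651979795122), np.float64(171.78663845777655)] [array([415., 206.]), array([298., 173.]), array([194., 172.]), array([392., 174.]), array([444., 183.])]
lip_tip [np.float64(486.41926205098594), np.float64(126.81774439872112)] [array([193., 278.]), array([236., 226.]), array([239., 316.]), array([349., 233.]), array([488., 125.])]
bin_mid [np.float64(486.00655387319125), np.float64(163.47766751116797)] [array([483., 160.]), array([376., 249.]), array([218., 226.]), array([174., 280.]), array([259., 288.])]
```

View pics/f.png

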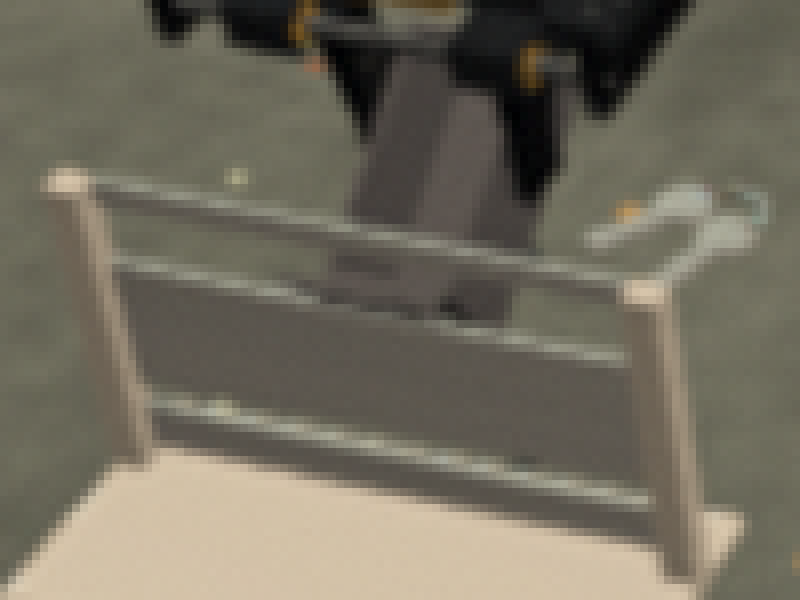

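The lip now lies through the groove and covers the upper slat edge at crop (320–500,300), with no contact force. I'll swing it down.

Emit:
{"fn": "send_rows", "kwargs": {"motion": [[0,-0.055,0,0.002,0,0.046,0.2],[0,-0.11,0,0.014,0,0.087,0.2],[0,-0.166,0,0.024,0,0.128,0.2],[0,-0.22,0,0.027,0,0.17,0.2],[0,-0.277,0,0.029,0,0.213,0.2]]}}

```text
time_s: 14.98
eef_pos: [543.7, -203.1, 111.1]
tcp_rot: [-0.001, 0.985, -0.0, 0.174]
contact_force: [-0.0, 1.5, -1.8]
opening: 49.4
gripper_force: 30.0
```

```bash
python3 - <<'E'
from h import *
np.set_printoptions(precision=3,suppress=True)
for th,x,z in ((6,-1.5,3),(0,-1.5,2),(0,-1.5,0),(-2,-2,0)): print(th,row(binpose(th,GR+[x,4,z])))
o=get_obs();print(o['joint_positions'])
B=T(o['eef_pos'],R.from_quat(o['tcp_rot']))@np.load('X.npy')
print('expected mid',B[:3,3],'lip',(B@[63,0,56,1])[:3],'ic',(B@[50,0,20,1])[:3])
E
```

```text
6 [-0.    -0.045  0.001  0.021 -0.003  0.032]
0 [-0.    -0.111  0.001  0.039 -0.003  0.083]
0 [-0.    -0.111  0.001  0.043 -0.003  0.096]
-2 [-0.    -0.134  0.001  0.051 -0.003  0.11 ]
[ 0.456  0.093 -0.071  2.058 -0.196  0.675  2.092]
expected mid [ 558.737 -205.465   92.832] lip [ 630.529 -205.376  137.003] ic [ 611.457 -205.412  103.817]
```

Emit:
{"fn": "send_rows", "kwargs": {"motion": [[0,-0.045,0,0.021,0,0.032,0.2],[0,-0.08,0,0.03,0,0.06,0.2],[0,-0.111,0,0.039,0,0.083,0.2],[0,-0.111,0,0.039,0,0.083,0.2]]}}

```text
time_s: 15.48
eef_pos: [541.2, -202.8, 96.4]
tcp_rot: [0.0, 0.967, 0.0, 0.257]
contact_force: [-0.9, -0.9, -0.5]
opening: 49.6
gripper_force: 30.0
```

```bash
python3 - <<'E'
from h import *
np.set_printoptions(precision=3,suppress=True)
for th,x,z in ((-2,-2,1),(-2,-2,0),(-3,-2.5,-1)): print(th,row(binpose(th,GR+[x,4,z])))
o=get_obs();print(o['joint_positions'])
B=T(o['eef_pos'],R.from_quat(o['tcp_rot']))@np.load('X.npy')
print('expected mid',B[:3,3],'lip',(B@[63,0,56,1])[:3],'ic',(B@[50,0,20,1])[:3])
S=snapshot('scene');P=snapshot('top')
for n,p in ((0,S),(1,P)):
  for t,l in (('lip_tip',(63,0,56,1)),('bin_mid',(0,0,0,1))):
    print(t,proj(p,(B@l)[:3]),[np.round(r['position']) for r in pinpoint(t,p)])
a=cv2.resize(S['image'][150:225,140:240],(800,600),interpolation=3)
cv2.imwrite('pics/g.png',a[:,:,::-1])
E
```

```text
-2 [ 0.001 -0.025 -0.     0.003 -0.005  0.017]
-2 [ 0.001 -0.025 -0.     0.006 -0.005  0.023]
-3 [ 0.001 -0.037 -0.     0.015 -0.005  0.034]
[ 0.52   0.051 -0.083  2.198 -0.482  0.463  2.395]
expected mid [ 559.197 -205.161   80.956] lip [ 622.477 -205.225  136.639] ic [ 609.297 -205.182  100.705]
lip_tip [np.float64(183.61299099302929), np.float64(180.07357530354523)] [array([311., 172.]), array([394., 188.]), array([183., 180.]), array([402., 154.]), array([433., 170.]), array([287., 206.])]
bin_mid [np.float64(197.414411687202), np.float64(183.1578643871585)] [array([447., 183.]), array([197., 183.]), array([297., 174.]), array([390., 174.]), array([414., 204.])]
lip_tip [np.float64(487.60838442191334), np.float64(132.9728449513673)] [array([488., 130.]), array([193., 279.]), array([236., 228.]), array([350., 232.]), array([239., 316.])]
bin_mid [np.float64(479.3534895818809), np.float64(165.99334429094017)] [array([218., 226.]), array([377., 249.]), array([260., 290.]), array([474., 166.]), array([174., 282.])]
```

View pics/g.png

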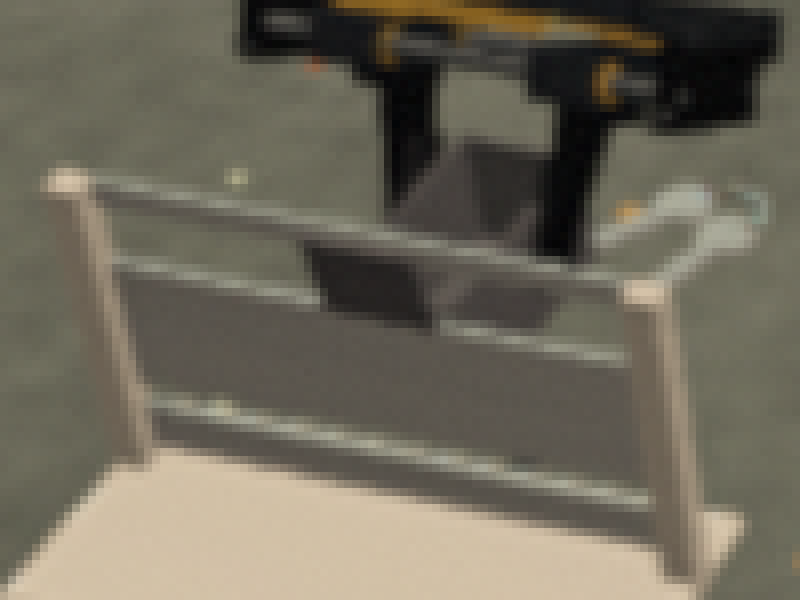

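The lip covers the upper edge of the slat and stands behind the top bar at crop (370,285), and the bin is level. I'll lower it gently until it touches.

Emit:
{"fn": "send_rows", "kwargs": {"motion": [[0,-0.012,0,0.003,0,0.011,0.2],[0,-0.025,0,0.006,0,0.023,0.2],[0,-0.025,0,0.006,0,0.023,0.2]]}}

```text
time_s: 16.15
eef_pos: [541.7, -203.2, 93.2]
tcp_rot: [0.0, 0.961, -0.0, 0.276]
contact_force: [-3.7, -0.3, -1.6]
opening: 49.7
gripper_force: 30.0
```

Emit:
{"fn": "send_rows", "kwargs": {"motion": [[0,0,0,0.004,0,0.006,0.2],[0,0,0,0.006,0,0.01,0.2],[0,0,0,0.006,0,0.01,0.2]]}}

```text
time_s: 16.52
eef_pos: [541.6, -203.3, 92.5]
tcp_rot: [-0.0, 0.961, 0.0, 0.276]
contact_force: [-13.7, 1.3, 11.1]
opening: 50.1
gripper_force: 30.0
```

It's seated: the slat pushes back at 14 N and the edge carries 11 N. I'll ease off slightly, then open.

Emit:
{"fn": "send_rows", "kwargs": {"motion": [[0,0,0,0.004,0,-0.004,0.2],[0,0,0,0.004,0,-0.004,0.2]]}}

```text
time_s: 16.77
eef_pos: [541.6, -203.2, 92.7]
tcp_rot: [-0.0, 0.961, -0.0, 0.276]
contact_force: [-7.4, 1.0, 5.2]
opening: 49.9
gripper_force: 30.0
```

Emit:
{"fn": "send_rows", "kwargs": {"motion": [[0,0,0,0,0,0,0.65],[0,0,0,0,0,0,0.75],[0,0,0,0,0,0,0.9],[0,0,0,0,0,0,1],[0,0,0,0,0,0,1]]}}

```text
time_s: 17.4
eef_pos: [541.9, -203.2, 92.3]
tcp_rot: [-0.0, 0.961, -0.0, 0.277]
contact_force: [-0.1, 0.7, -1.1]
opening: 84.3
gripper_force: 0.0
```

```bash
python3 - <<'E'
from h import *
np.set_printoptions(precision=3,suppress=True)
o=get_obs();print(o['joint_positions'],o['contact_force'],o['opening'])
S=snapshot('scene');P=snapshot('top')
for t in ('bin_mid','lip_tip','groove'):
    a=[r['position'] for r in pinpoint(t,S)];b=[r['position'] for r in pinpoint(t,P)]
    for s in a:
        for q in b:
            x,e=tri([ray(S,s),ray(P,q)])
            if max(e)<8 and x[1]<20 and x[0]>420: print(t,np.round(s),np.round(q),x,max(e))
E
```

```text
[ 0.538  0.049 -0.09   2.228 -0.596  0.415  2.516] [-0.08   0.671 -1.094] 84.27846735055083
bin_mid [198. 186.] [475. 167.] [ 560.781 -201.956   72.435] 3.210448136417581
groove [187. 190.] [484. 141.] [ 614.97  -208.296   97.479] 2.2274427716631218
```

Emit:
{"fn": "send_rows", "kwargs": {"motion": [[0,0,0,0,0,-0.1,1],[0,0,0,0,0,-0.2,1],[0,0.03,0,0,0,-0.3,1],[0,0.08,0,0,0,-0.45,1],[0,0.15,0,0,0,-0.6,1]]}}

```text
time_s: 18.42
eef_pos: [492.3, -203.9, 170.3]
tcp_rot: [0.001, 0.987, -0.002, 0.16]
contact_force: [1.0, 0.3, -0.8]
opening: 86.9
gripper_force: 0.0
```

```bash
python3 - <<'E'
from h import *
np.set_printoptions(precision=3,suppress=True)
o=get_obs();print(o['joint_positions'],o['contact_force'],o['opening'])
S=snapshot('scene');P=snapshot('top')
for t in ('bin_mid','lip_tip','groove','plain_mid'):
    a=[r['position'] for r in pinpoint(t,S)];b=[r['position'] for r in pinpoint(t,P)]
    for s in a:
        for q in b:
            x,e=tri([ray(S,s),ray(P,q)])
            if max(e)<8 and x[1]<120 and x[0]>420: print(t,np.round(s),np.round(q),x,max(e))
a=cv2.resize(S['image'][140:230,140:260],(800,600),interpolation=3)
cv2.imwrite('pics/i.png',a[:,:,::-1])
E
```

```text
[ 0.55  -0.061 -0.12   2.075 -0.184  0.839  2.1  ] [ 0.982  0.273 -0.768] 86.89240213340011
bin_mid [196. 184.] [477. 165.] [ 563.799 -204.291   78.803] 3.4649780915047597
lip_tip [181. 180.] [487. 134.] [ 623.057 -209.702  133.962] 4.683128061828123
groove [186. 189.] [484. 142.] [ 612.054 -210.468   97.063] 0.6199505771316313
plain_mid [286. 207.] [367. 184.] [521.788  56.272  22.572] 0.6650353427425985
```

View pics/i.png

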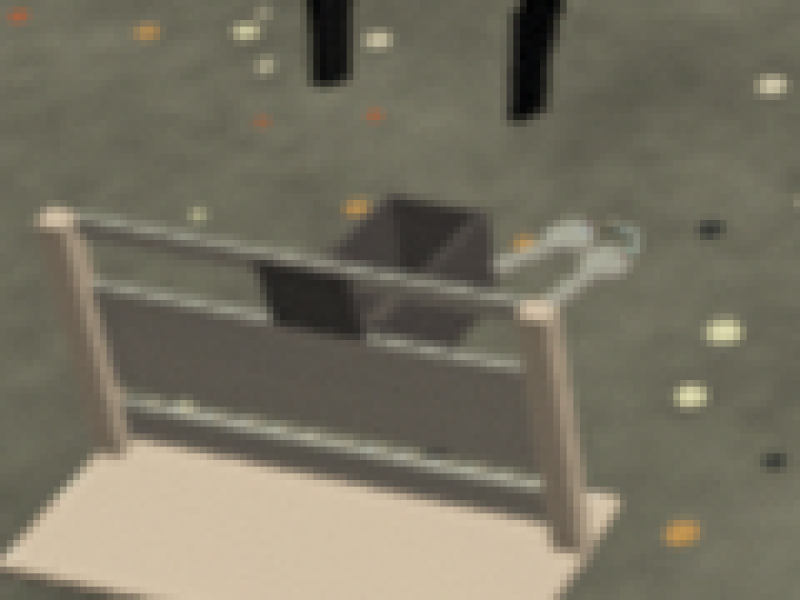

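The bin hangs level, with its lip behind the bar at crop (310,300) and the gripper clear of it. Relative to the groove, the lip is at (+11,+37) and the centre at (-48,-18), all within the limits. The plain bin hasn't moved, so I'm handing in.

```bash
python3 -c "
from rig import ticket
print(ticket.finish_job())"
```

```text
the job is handed in; nothing more can be done
None
```

I hung the lipped grey bin level on the rack, lip behind the top bar and back against the broad slat, left the plain bin where it stood, and handed the job in at about 18.5 s; no verdict was returned.

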